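# Clear the tile, then mark and set out the media jars

## Robot

A 7-joint arm with a two-finger parallel gripper is mounted at the origin on the work surface. World frame = base frame: x ahead of the robot, y to its left, z up, the work surface at z = 0. Lengths are in m, angles in rad, forces in N, time in s.
With the tool pointing down it reaches from about 0.35 to 0.9 m from the base axis. Payload 8.1 kg.
Tool frame: the origin (TCP) lies on the centre line of the jaws, within the pads' length; the fingertips stand 11 mm ahead of it and the grasp point (between the pads) lies 8 mm behind it (arm.nose_length is the distance from the TCP to the fingertips, in m); z points along the fingers, y is the line along which they close (so a half turn about z gives the same grasp; the last joint's range is limited). The gripper opens to 92 mm and grips with 3 to 60 N. Pads are 19 mm wide; open, the fingers measure 130 mm over their backs; the gripper's body (75 mm by 190 mm) begins 47 mm behind the grasp point.
Start: joints at [1.229, 0.434, 0.025, 1.573, -0.012, 1.134, -0.075], TCP at [0.148, -0.607, 0.238] pointing down, gripper open.
Joint ranges: [-2.62, 2.62], [-0.44, 2.09], [-1.27, 1.32], [0.08, 2.57], [-1.32, 4.46], [0.12, 2], [-2.74, 2.74]. Speed limits (rad/s): [2.22, 2.22, 3.01, 3.01, 3.14, 3.14, 3.14].

## Interface

Orientations are given as a rotation vector (axis times angle).
In Python, from cell import arm gives the robot as it stands.
- The arm moves only by the tool jog_arm, never from a script. Its argument "moves" is a list of rows, each a list of 4 numbers: the shift along the tool's x, y, z in m, then the turn about the tool's z in rad. In form: [[tx, ty, tz, spin], ...]. A call has 1 to 20 rows; each row is the pose to reach, as a shift and turn from the pose commanded when the call began, along the tool's axes at that moment; what a row does not reach only later rows make up. A row lasts 1/8 s, in which the tool goes at most 62.5 mm and 10.7 degrees, less where a joint would pass 70% of its speed; a pose out of reach is approached as far as the arm can. A call with a gripper value outside its range is refused whole. "hand" is the finger opening in m, from 0 to 0.0918, set as the call begins (left out, the last holds). The fingers move at their own pace and stop on an object; "newtons" is the grip in N (left out, the last holds). Time passes only in rows, so rows that repeat a pose let the fingers close. It gives the time, the measured TCP pose, the force, the opening and the grip force at its end, in the units of the state.
- arm.observe(): the state, without advancing time (a new reading comes with each control period).
- arm.get_image(name): name is "scene" or "top" or "wrist"; returns a dict with "color" (400x640x3 uint8, red, green, blue), "z_map" (400x640 float32, m along the optical axis (not along the pixel's ray), 0 where there is no reading), "fx", "fy", "cx", "cy" (pixels), "rvec" (rotation vector, rad) and "tvec" (3), from world to camera coordinates, as OpenCV has them. Camera axes: x right, y down, z forward; pixel columns grow to the right and rows downward; lengths in m; the calibration is good to about 2 mm. A picture is of the moment at which its call begins.
- arm.sign_off(): hands the job in; it is judged then, once.
The state is a dict: "clock": time; "joints": joint angles; "dq": joint speeds; "joint_efforts": joint torques, N m; "position": TCP position; "ee_rot": TCP orientation; "force": force on the tool from outside, world axes, zero at the start; "ft_torque": the same for the moment, N m; "width": opening from 0.0 (shut) to 1.0 (fully open); "gripper_force": force on a finger pad.
Only numpy, scipy, OpenCV 4.12 (cv2) and the standard library are available. Lean on these libraries where they do the work, as an engineer would, in place of code of your own. Each camera call takes 0.05 s, during which the arm holds its last target. There are 200 camera calls.

## Task

Use the scraper, never the fingers, to wipe every stone chip off the white tile into its catch trough, and leave the scraper standing on its cork pad at the end. Once the tile is clear, mark the jars that are there in the order red, yellow, blue lid: hold each one upright, low on the table and centred, pressed against the marker's stop plate with the sprung plunger pushed flush, steady for about three seconds, and stand it upright fully on the cleared tile. Leave everything else where it is.

Things in the scene. Friction and masses are not known exactly. Their poses are not given: they have to be found in the camera images.
- jar_red: lidded clear jar with stone media inside and a red lid, a plain cylinder 56 mm in diameter and 80 mm tall (lid is the top 18 mm), 0.25 kg; origin at the centre of its underside, z up its axis. May be absent (None)
- jar_yellow: lidded clear jar with stone media inside and a yellow lid, a plain cylinder 56 mm in diameter and 80 mm tall (lid is the top 18 mm), 0.25 kg; origin at the centre of its underside, z up its axis. May be absent (None)
- jar_blue: lidded clear jar with stone media inside and a blue lid, a plain cylinder 56 mm in diameter and 80 mm tall (lid is the top 18 mm), 0.25 kg; origin at the centre of its underside, z up its axis. May be absent (None)
- chip0: loose orange-brown agate chip with a pale band, 42 x 26 mm, 19 mm tall, 30 g, at first on the white tile; origin at the centre of its underside. May be absent (None)
- chip1: loose dark brown agate chip with a pale band, 42 x 26 mm, 19 mm tall, 30 g, at first on the white tile; origin at the centre of its underside. May be absent (None)
- chip2: loose grey-blue agate chip with a pale band, 42 x 26 mm, 19 mm tall, 30 g, at first on the white tile; origin at the centre of its underside. May be absent (None)
- chip3: loose tan agate chip with a pale band, 42 x 26 mm, 19 mm tall, 30 g, at first on the white tile; origin at the centre of its underside. May be absent (None)
- chip4: loose plum agate chip with a pale band, 42 x 26 mm, 19 mm tall, 30 g, at first on the white tile; origin at the centre of its underside. May be absent (None)
- scraper: scraper block: heavy orange foot 40 (x) x 124 (y) x 20 mm tall with a wooden grip ridge 24 (x) x 80 (y) mm on top, 60 mm tall overall, 0.25 kg; stands on its foot on the cork pad; origin at the centre of its underside, scraping faces look to its +x and -x
- pad: fixed cork pad, 100 (x) x 170 (y) x 4 mm, the scraper's parking place; origin at the centre of its underside, long side along y
- tile_stand: fixed blue stand: white tile 140 (x) x 250 (y) mm with its top 30 mm above the table; blue lips along both long sides and the -y end rise 10 mm above the tile; the +y end is open and drops into a grey catch trough. Origin on the table under the tile's centre
- tile_top (a point): centre of the white tile's top surface (axes as the stand: x across, y along towards the trough)
- trough_floor (a point): centre of the grey catch trough's floor, 190 mm from the tile centre along the stand's +y, 25 mm below the tile top; trough inside is 150 (x) x 125 (y) mm, its rim 40 mm above its floor
- marker: fixed green marking block, 110 mm deep, with a steel stop plate 100 mm wide (y) and 80 mm tall on its front; a red stripe on its top shows the plunger axis. Origin on the table under the middle of the stop plate's front face; x points into the block
- stop_face (a point): foot of the stop plate's front face on its middle line (same point and axes as the marker). A jar pressed fully home has its axis 28 mm in front of this (at x = -28 mm)
- plunger (a joint): red sprung plunger, 22 mm in diameter, axis 52 mm above the table, standing 13 mm out of the stop plate; value 0 at rest, about 0.013 m when pushed flush with the stop plate (about 7 N)
- barrel: bystander: grey plastic tumbler barrel with bolted lid, 140 mm in diameter, 154 mm tall
- caliper: bystander: steel caliper lying flat, 170 mm long, 14 mm tall
- slice: bystander: round slice of pink banded stone, 90 mm in diameter, 10 mm thick
- loupe: bystander: wooden loupe stand, base 90 x 110 mm, 157 mm tall
- saucer: bystander: white saucer with three agate eggs, 124 mm in diameter, 46 mm tall
- picks: bystander: red plastic pick holder 50 x 100 mm, 120 mm tall with the picks

How it is judged:
On the way, in this order (a step that is already met when the one before it is completed fails the run):
1. every chip has been scraped off the tile into the catch trough (x of chip0 in the frame of trough_floor between -0.08 and 0.08 m and y of each of chip0, chip1, chip2, chip3, chip4 in the frame of trough_floor below 0.068 m and ((y of chip0 in the frame of trough_floor above -0.07 m and z of chip0 in the frame of trough_floor below 0.022 m) or (y of chip0 in the frame of trough_floor above -0.06 m and z of chip0 in the frame of trough_floor below 0.042 m)) and x of chip1 in the frame of trough_floor between -0.08 and 0.08 m and ((y of chip1 in the frame of trough_floor above -0.07 m and z of chip1 in the frame of trough_floor below 0.022 m) or (y of chip1 in the frame of trough_floor above -0.06 m and z of chip1 in the frame of trough_floor below 0.042 m)) and x of chip2 in the frame of trough_floor between -0.08 and 0.08 m and ((y of chip2 in the frame of trough_floor above -0.07 m and z of chip2 in the frame of trough_floor below 0.022 m) or (y of chip2 in the frame of trough_floor above -0.06 m and z of chip2 in the frame of trough_floor below 0.042 m)) and x of chip3 in the frame of trough_floor between -0.08 and 0.08 m and ((y of chip3 in the frame of trough_floor above -0.07 m and z of chip3 in the frame of trough_floor below 0.022 m) or (y of chip3 in the frame of trough_floor above -0.06 m and z of chip3 in the frame of trough_floor below 0.042 m)) and x of chip4 in the frame of trough_floor between -0.08 and 0.08 m and ((y of chip4 in the frame of trough_floor above -0.07 m and z of chip4 in the frame of trough_floor below 0.022 m) or (y of chip4 in the frame of trough_floor above -0.06 m and z of chip4 in the frame of trough_floor below 0.042 m))), for 0.3 s.
2. the red-lidded jar is held upright and steady against the stop plate with the plunger pushed flush, for 2.5 s (x of jar_red in the frame of stop_face between -0.0315 and 0 m and y of jar_red in the frame of stop_face between -0.015 and 0.015 m and z of jar_red in the frame of stop_face below 0.02 m and angle between jar_red's own z axis and vertical below 0.15 rad and contact force between jar_red and marker above 4 N and linear speed of jar_red below 0.03 m/s), for 2.5 s.
3. the yellow-lidded jar is held upright and steady against the stop plate with the plunger pushed flush, for 2.5 s (x of jar_yellow in the frame of stop_face between -0.0315 and 0 m and y of jar_yellow in the frame of stop_face between -0.015 and 0.015 m and z of jar_yellow in the frame of stop_face below 0.02 m and angle between jar_yellow's own z axis and vertical below 0.15 rad and contact force between jar_yellow and marker above 4 N and linear speed of jar_yellow below 0.03 m/s), for 2.5 s.
4. the blue-lidded jar is held upright and steady against the stop plate with the plunger pushed flush, for 2.5 s (x of jar_blue in the frame of stop_face between -0.0315 and 0 m and y of jar_blue in the frame of stop_face between -0.015 and 0.015 m and z of jar_blue in the frame of stop_face below 0.02 m and angle between jar_blue's own z axis and vertical below 0.15 rad and contact force between jar_blue and marker above 4 N and linear speed of jar_blue below 0.03 m/s), for 2.5 s.
At the end, for the whole second after the job is handed in: All chips lie in the trough; every jar present is marked and stands upright (0.1 rad) at rest on the tile, centre within 45 mm across and 105 mm along of the tile centre; the scraper stands at rest on its foot on the cork pad, centre within 45 mm of the pad centre (all of step 1 and x of jar_red in the frame of tile_top between -0.045 and 0.045 m and y of jar_red in the frame of tile_top between -0.105 and 0.105 m and z of jar_red in the frame of tile_top between -0.005 and 0.006 m and angle between each of jar_red, jar_yellow, jar_blue's own z axis and vertical below 0.1 rad and linear speed of each of jar_red, jar_yellow, jar_blue, scraper below 0.02 m/s and x of jar_yellow in the frame of tile_top between -0.045 and 0.045 m and y of jar_yellow in the frame of tile_top between -0.105 and 0.105 m and z of jar_yellow in the frame of tile_top between -0.005 and 0.006 m and x of jar_blue in the frame of tile_top between -0.045 and 0.045 m and y of jar_blue in the frame of tile_top between -0.105 and 0.105 m and z of jar_blue in the frame of tile_top between -0.005 and 0.006 m and horizontal distance between scraper and pad below 0.045 m and angle between scraper's own z axis and vertical below 0.15 rad and height (world z) of scraper below 0.012 m); the robot touches nothing.
It fails at once if a bystander is pushed more than 5 cm from its place (distance of any of barrel, caliper, slice, loupe, saucer, picks from where it was at the start of the episode above 0.05 m).
It fails at once if the fingers touch a stone chip (contact force between the fingers and chip0 above 0.3 N or contact force between the fingers and chip1 above 0.3 N or contact force between the fingers and chip2 above 0.3 N or contact force between the fingers and chip3 above 0.3 N or contact force between the fingers and chip4 above 0.3 N).
Of jar_red, jar_yellow, jar_blue only 2 to 3 are there at a start; the rules pass over those that are not, and their reading is None.
Of chip0, chip1, chip2, chip3, chip4 only 3 to 5 are there at a start; the rules pass over those that are not, and their reading is None.
At some moment in a run one of jar_red, jar_yellow, jar_blue, scraper may be knocked a few centimetres aside while the robot is not near it.
It also fails if it takes over 210 s, if anything falls off the work surface, if the arm or the gripper's body presses on something with over 40 N, if the wrist force passes 120 N, or if a joint passes its speed limit or range.

## Working session

There is one attempt and no reset: what is moved stays moved. The work goes in short steps, Python scripts to look and compute and a tool call to move; the robot and the scene stay as the last step left them, time stands still between calls to the robot, and variables do not carry over. Pictures are saved under pics/ and viewed, at most 14 in all, crops included, and the job is handed in when it is done.

Besides the shell and the picture viewer there is one more tool, called by a JSON object that holds its "name" and its "arguments", one argument or row to a line. jog_arm: Moves the arm, as the interface text tells. Its arguments: {"type":"object","properties":{"moves":{"type":"array"},"hand":{"type":"number"},"newtons":{"type":"number"}},"required":["moves"]}

```bash
ls; mkdir -p pics; cat > h.py <<'E'
import numpy as np, cv2
from cell import arm
def grab(n,save=None):
    d=arm.get_image(n)
    if save: cv2.imwrite('pics/'+save,d['color'][:,:,::-1])
    return d
def cloud(d):
    z=d['z_map'];v,u=np.mgrid[:z.shape[0],:z.shape[1]]
    P=np.stack([(u-d['cx'])/d['fx']*z,(v-d['cy'])/d['fy']*z,z],-1)
    R=cv2.Rodrigues(np.array(d['rvec'],float))[0]
    W=(P-np.array(d['tvec']))@R
    W[z==0]=np.nan
    return W
E
python3 - <<'E'
from h import *
for n in('top','scene'):
    d=grab(n,n+'0.png'); np.savez('/tmp/'+n,**d)
    R=cv2.Rodrigues(np.array(d['rvec'],float))[0];print(n,-R.T@np.array(d['tvec']),d['fx'])
s=arm.observe();print(s)
E
```

```text
pics
top [ 0.37638906 -0.06616635  0.94668409] 364.4013698583164
scene [ 1.31683091 -0.47887304  0.82073648] 439.0884723079848
{'clock': 0.1, 'joints': array([ 1.22939554,  0.43512005,  0.02499422,  1.57398882, -0.01160574,
        1.13401765, -0.07513742]), 'dq': array([ 0.00014571, -0.00132582, -0.0005362 , -0.00117615, -0.00107313,
        0.00027173, -0.0004363 ]), 'joint_efforts': array([ 1.43073259e-03, -6.69127321e+01,  9.87179875e-01, -3.15144861e+01,
       -6.04946539e-02,  3.74357658e-02,  9.30142483e-05]), 'position': array([ 0.14767227, -0.60685091,  0.23705104]), 'ee_rot': array([-3.11790139e+00, -3.73855828e-01,  4.60316375e-04]), 'force': array([-0.32275605, -0.09321286, -0.10950058]), 'ft_torque': array([ 0.02349263, -0.02980748,  0.01647075]), 'gripper_force': 0.0, 'width': 0.9979584494087558}
```

View pics/top0.png

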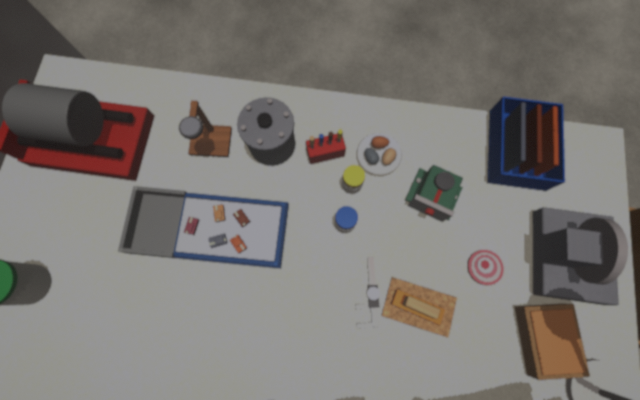

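View pics/scene0.png

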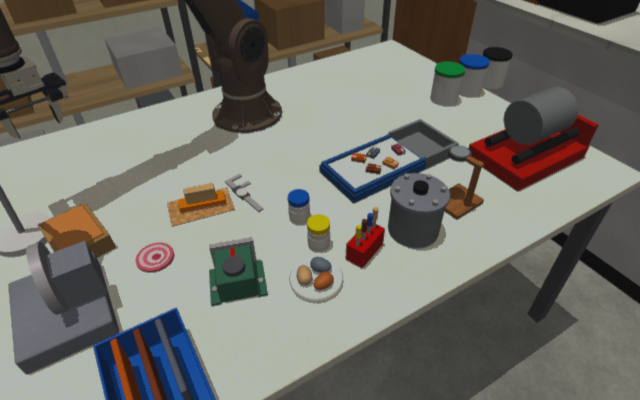

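The top view shows the tile with five chips at about (218,228), the trough on its left at (155,222), and the yellow jar at (354,177). The blue jar is at (346,218), the marker at (437,190) and the scraper on its pad at (420,305). There's no red jar. The scene view shows the stop plate facing the robot.

```bash
cat > m.py <<'E'
from h import *
def hsv(d): return cv2.cvtColor(d['color'],cv2.COLOR_RGB2HSV)
def comps(m,W,lo=None,mn=15):
    n,l,st,c=cv2.connectedComponentsWithStats(m.astype(np.uint8))
    for i in range(1,n):
        if st[i,4]<mn: continue
        P=W[l==i];P=P[~np.isnan(P[:,0])]
        if len(P)<8: continue
        r=cv2.minAreaRect((P[:,:2]*1000).astype(np.float32))
        print(c[i].round(0),st[i,4],'med',np.median(P,0).round(3),'rect',np.round(r[0],1),np.round(r[1],1),round(r[2],1),'zmax',np.percentile(P[:,2],95).round(3))
E
python3 - <<'E'
from m import *
d=dict(np.load('/tmp/top.npz'));W=cloud(d);H=hsv(d);h,s,v=H[...,0],H[...,1],H[...,2];Z=W[...,2]
X,Y=W[...,0],W[...,1]
for p in [(0,0),(320,200),(600,200),(320,350)]: print(p,W[p[1],p[0]])
def reg(u0,v0,u1,v1):
    m=np.zeros(h.shape,bool);m[v0:v1,u0:u1]=1;return m
print('tile lips');comps((abs(h.astype(int)-110)<12)&(s>100)&reg(110,170,300,280),W)
print('tile white');comps((s<60)&(v>150)&(Z>.022)&(Z<.04)&reg(170,180,300,280),W)
print('trough');comps((s<60)&(v<130)&reg(110,170,200,280),W)
print('trough all');comps((Z>.01)&(Z<.06)&reg(110,170,300,280),W)
print('chips');comps((Z>.035)&(Z<.06)&((s>80)|(v<110))&reg(180,195,270,258),W)
print('yel');comps((abs(h.astype(int)-28)<8)&(s>120)&(Z>.07)&reg(330,150,380,200),W)
print('blue');comps((abs(h.astype(int)-110)<12)&(s>100)&(Z>.07)&reg(330,200,370,240),W)
print('scr grip');comps((Z>.05)&(Z<.07)&reg(370,270,470,345),W)
print('scr foot');comps((Z>.012)&(Z<.07)&reg(370,270,470,345),W)
print('pad');comps((s>60)&reg(375,270,470,345),W)
print('marker');comps((Z>.04)&reg(400,160,470,230),W)
print('plate');comps((Z>.06)&(s<50)&reg(400,160,470,230),W)
print('green');comps((h>60)&(h<95)&(s>60)&reg(400,160,470,230),W)
print('red');comps(((h<8)|(h>172))&(s>100)&reg(400,160,470,230),W,mn=5)
E
python3 - <<'E'
import cv2
a=cv2.imread('pics/top0.png')[150:345,330:480];cv2.imwrite('pics/c1.png',cv2.resize(a,None,fx=3,fy=3,interpolation=2))
E
```

```text
(0, 0) [ 1.2142319   1.19736447 -0.12550443]
(320, 200) [ 0.61953301 -0.02830137  0.00245557]
(600, 200) [ 0.72605075 -0.77314827  0.00205144]
(320, 350) [ 0.2481103  -0.08166026  0.00287033]
tile lips
[244. 236.] 901 med [0.458 0.128 0.042] rect [503.7 181.4] [161.5 261.4] 2.5 zmax 0.044
tile white
[232. 230.] 3497 med [0.505 0.177 0.032] rect [505.3 189.6] [132.8 242.5] 2.4 zmax 0.034
trough
[127. 178.] 69 med [0.6   0.486 0.012] rect [603.7 500.5] [31.2 77.9] 26.0 zmax 0.025
[153. 222.] 3882 med [0.496 0.394 0.008] rect [502.9 363.8] [183.2 225.6] 2.6 zmax 0.048
[193. 227.] 50 med [0.491 0.272 0.038] rect [498.2 278.6] [24.7 44.4] 71.7 zmax 0.048
trough all
[124. 174.] 262 med [0.605 0.485 0.042] rect [603.5 499.2] [27.8 74.1] 22.6 zmax 0.053
[217. 229.] 8403 med [0.501 0.205 0.033] rect [501.9 249.8] [170.5 401.9] 2.5 zmax 0.048
chips
[228. 199.] 319 med [0.579 0.204 0.042] rect [578.6 213.1] [ 10.7 231.1] 2.6 zmax 0.044
[219. 213.] 120 med [0.538 0.217 0.048] rect [539.3 218.7] [38.7 22. ] 19.1 zmax 0.052
[242. 218.] 118 med [0.532 0.157 0.048] rect [534.6 159.7] [39.  21.9] 45.
[... 1097 characters left out ...]
] rect [ 693.3 -331.1] [83.2 64.7] 72.5 zmax 0.088
[433. 205.] 354 med [ 0.627 -0.308  0.08 ] rect [ 632.6 -311.2] [99.6 28.2] 71.3 zmax 0.084
green
[430. 184.] 319 med [ 0.678 -0.3    0.072] rect [ 687.5 -303. ] [32.1 85.2] 72.1 zmax 0.075
[421. 174.] 36 med [ 0.729 -0.288  0.01 ] rect [ 730.5 -288.3] [13.6 18.3] 83.2 zmax 0.012
[451. 194.] 309 med [ 0.661 -0.353  0.072] rect [ 671.1 -360.4] [48.3 89.1] 70.3 zmax 0.074
[412. 191.] 89 med [ 0.678 -0.27   0.01 ] rect [ 676.5 -270.2] [13.9 51.9] 71.7 zmax 0.013
red
[437. 195.] 59 med [ 0.654 -0.318  0.074] rect [ 653.1 -318.1] [10.6 34.8] 71.2 zmax 0.077
[429. 211.] 49 med [ 0.615 -0.303  0.063] rect [ 614.2 -305.2] [20.7 13.8] 76.5 zmax 0.067
```

View pics/c1.png

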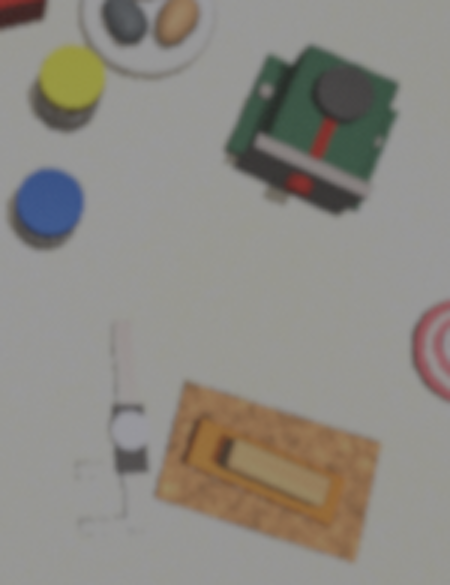

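The crop shows both jars, the marker with its red plunger at about (300,183), and the scraper standing on the pad at (270,465). Next come the neighbour clearances and the move helper.

```bash
cat >> h.py <<'E'
def plan(*tg):
    """tg: (x,y,z,jaw angle deg mod 180); prints tool-frame shift and spin from current pose"""
    s=arm.observe();R=cv2.Rodrigues(np.array(s['ee_rot'],float))[0];p=np.array(s['position'])
    a0=np.degrees(np.arctan2(R[1,1],R[0,1]))
    print('t',round(s['clock'],2),'p',p.round(4),'jaw',a0.round(1),'tilt',np.degrees(np.arccos(-R[2,2])).round(2),'q7',s['joints'][6].round(2),'F',np.round(s['force'],1),'w',round(s['width']*.092,4),'gf',round(s['gripper_force'],1))
    for t in tg:
        sh=R.T@(np.array(t[:3])-p)
        da=(t[3]-a0+90)%180-90
        print(t,'->',sh.round(4),'spin',np.radians(-da).round(3),'or',np.radians(-(da-180*np.sign(da))).round(3))
E
python3 - <<'E'
from m import *
d=dict(np.load('/tmp/top.npz'));W=cloud(d);H=hsv(d);h,s,v=H[...,0],H[...,1],H[...,2];Z=W[...,2]
def reg(u0,v0,u1,v1):
    m=np.zeros(h.shape,bool);m[v0:v1,u0:u1]=1;return m
print('saucer');comps((Z>.008)&reg(352,128,410,182)&~((h>20)&(h<36)&(s>120)),W)
print('picks');comps((Z>.03)&reg(300,125,348,165),W)
print('barrel');comps((Z>.1)&reg(230,90,300,170),W)
print('loupe');comps((Z>.01)&reg(170,95,235,165),W)
plan((.3815,-.303,.14,-15),(.3815,-.303,.047,-15))
E
```

```text
saucer
[379. 154.] 1485 med [ 0.759 -0.168  0.018] rect [ 765.  -169.9] [127.7 120.7] 8.1 zmax 0.046
picks
[325. 146.] 885 med [ 0.747 -0.024  0.062] rect [753.7 -23.4] [ 50.3 100.7] 21.4 zmax 0.122
barrel
[265. 125.] 2494 med [0.751 0.123 0.136] rect [758.2 126.4] [137.9 136.4] 9.8 zmax 0.154
loupe
[204. 134.] 1799 med [0.73  0.292 0.019] rect [735.9 296.5] [103.2 110.6] 5.2 zmax 0.161
t 0.1 p [ 0.1477 -0.6069  0.2371] jaw -76.3 tilt 0.08 q7 -0.08 F [-0.3 -0.1 -0.1] w 0.0918 gf 0.0
(0.3815, -0.303, 0.14, -15) -> [ 0.299  -0.2398  0.0973] spin -1.07 or 2.071
(0.3815, -0.303, 0.047, -15) -> [ 0.2991 -0.2397  0.1903] spin -1.07 or 2.071
```

{"name": "jog_arm", "arguments": {
  "moves": [
    [0.299,-0.24,0.03,-1.07],
    [0.299,-0.24,0.03,-1.07],
    [0.299,-0.24,0.03,-1.07],
    [0.299,-0.24,0.03,-1.07],
    [0.299,-0.24,0.03,-1.07],
    [0.299,-0.24,0.03,-1.07],
    [0.299,-0.24,0.03,-1.07],
    [0.299,-0.24,0.06,-1.07],
    [0.299,-0.24,0.06,-1.07],
    [0.299,-0.24,0.06,-1.07],
    [0.299,-0.24,0.06,-1.07],
    [0.299,-0.24,0.06,-1.07]
  ],
  "hand": 0.07
}}

```text
clock: 1.6
position: [0.3818, -0.3038, 0.1784]
ee_rot: [2.492, 1.911, 0.0]
force: [-0.0, 0.1, -0.4]
width: 0.758
gripper_force: 0.0
```

```bash
python3 - <<'E'
from m import *
d=grab('wrist','w1.png');W=cloud(d);Z=W[...,2]
comps((Z>.05)&(Z<.08),W,mn=200)
comps((Z>.018)&(Z<.08),W,mn=200)
plan((.3815,-.303,.1,-15),(.3815,-.303,.047,-15))
E
```

```text
[617. 134.] 4341 med [ 0.616 -0.31   0.063] rect [ 615.5 -307.5] [99.3 21.6] 77.3 zmax 0.078
[320. 198.] 2711 med [ 0.382 -0.301  0.064] rect [ 381.3 -303.9] [79. 24.] 75.0 zmax 0.066
[606. 129.] 7429 med [ 0.617 -0.307  0.055] rect [ 615.7 -307.5] [99.7 21.8] 76.7 zmax 0.077
[320. 185.] 5437 med [ 0.384 -0.293  0.05 ] rect [ 381.1 -304.3] [123.5  40.1] 75.1 zmax 0.065
t 1.65 p [ 0.3817 -0.3037  0.1782] jaw -15.0 tilt 0.05 q7 0.17 F [-0.1 -0.2  0.7] w 0.0703 gf 0.0
(0.3815, -0.303, 0.1, -15) -> [ 0.0007 -0.0004  0.0782] spin -0.001 or 3.141
(0.3815, -0.303, 0.047, -15) -> [ 0.0007 -0.0005  0.1312] spin -0.001 or 3.141
```

View pics/w1.png

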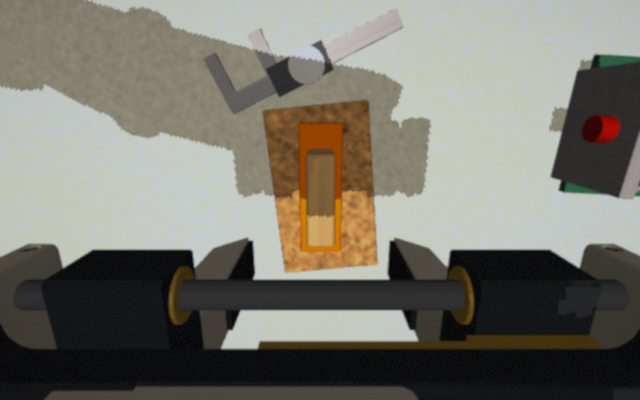

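The scraper ridge is centred between the fingers at (320,200), so I descend and grip.

{"name": "jog_arm", "arguments": {
  "moves": [
    [0,0,0.06,0],
    [0,0,0.1,0],
    [0,0,0.125,0],
    [0,0,0.131,0],
    [0,0,0.131,0],
    [0,0,0.131,0],
    [0,0,0.131,0]
  ]
}}

```text
clock: 2.52
position: [0.3821, -0.3038, 0.0477]
ee_rot: [2.491, 1.911, 0.001]
force: [-0.7, -0.0, 0.2]
width: 0.763
gripper_force: 0.0
```

{"name": "jog_arm", "arguments": {
  "moves": [
    [0,0,0,0],
    [0,0,0,0],
    [0,0,0,0],
    [0,0,0,0],
    [0,0,0,0],
    [0,0,0,0],
    [0,0,0,0],
    [0,0,0,0]
  ],
  "hand": 0.0,
  "newtons": 45
}}

```text
clock: 3.52
position: [0.3816, -0.3034, 0.0467]
ee_rot: [-2.493, -1.912, 0.0]
force: [0.0, -0.6, -0.3]
width: 0.257
gripper_force: 45.0
```

{"name": "jog_arm", "arguments": {
  "moves": [
    [0,0,-0.05,0],
    [0,0,-0.1,0],
    [0,0,-0.13,0],
    [0,0,-0.13,0],
    [0,0,-0.13,0],
    [0,0,-0.13,0]
  ]
}}

```text
clock: 4.28
position: [0.3807, -0.3029, 0.1753]
ee_rot: [-2.49, -1.911, 0.001]
force: [-0.7, -0.8, -2.3]
width: 0.262
gripper_force: 45.0
```

```bash
python3 - <<'E'
from h import *
import math
c=np.array([.5035,.187]);a=math.radians(2.5)
def T(x,y): return c+[x*math.cos(a)-y*math.sin(a),x*math.sin(a)+y*math.cos(a)]
for y in(-.095,.145): print(y,T(0,y))
plan((*T(0,-.095),.177,92.5),(*T(0,-.095),.1,92.5))
E
```

```text
-0.095 [0.50764384 0.09209042]
0.145 [0.49717519 0.33186199]
t 4.28 p [ 0.3807 -0.3029  0.1753] jaw -15.0 tilt 0.16 q7 0.16 F [-0.7 -0.8 -2.3] w 0.0241 gf 45.0
(np.float64(0.5076438417997069), np.float64(0.0920904189497235), 0.177, 92.5) -> [ 0.4144  0.0203 -0.0014] spin 1.265 or -1.876
(np.float64(0.5076438417997069), np.float64(0.0920904189497235), 0.1, 92.5) -> [0.4143 0.0205 0.0756] spin 1.265 or -1.876
```

{"name": "jog_arm", "arguments": {
  "moves": [
    [0.414,0.02,0,-1.876],
    [0.414,0.02,0,-1.876],
    [0.414,0.02,0,-1.876],
    [0.414,0.02,0,-1.876],
    [0.414,0.02,0,-1.876],
    [0.414,0.02,0,-1.876],
    [0.414,0.02,0,-1.876],
    [0.414,0.02,0,-1.876],
    [0.414,0.02,0,-1.876],
    [0.414,0.02,0,-1.876],
    [0.414,0.02,0.04,-1.876],
    [0.414,0.02,0.06,-1.876],
    [0.414,0.02,0.06,-1.876],
    [0.414,0.02,0.06,-1.876]
  ]
}}

```text
clock: 6.02
position: [0.5083, 0.0917, 0.117]
ee_rot: [0.068, -3.141, -0.001]
force: [0.3, -0.0, -2.1]
width: 0.259
gripper_force: 45.0
```

```bash
python3 - <<'E'
from m import *
plan((.5076,.092,.076,92.5))
d=grab('wrist','w2.png')
d=grab('top');W=cloud(d);H=hsv(d);Z=W[...,2];h,s,v=H[...,0],H[...,1],H[...,2]
m=(Z>.035)&(Z<.06)&((s>80)|(v<110));m[:195]=0;m[258:]=0;m[:,:180]=0;m[:,280:]=0
comps(m,W)
m=(abs(h.astype(int)-110)<12)&(s>100)&(Z<.06);m[:170]=0;m[280:]=0;m[:,300:]=0;m[:,:110]=0
print('lip');comps(m,W)
E
```

```text
t 6.03 p [0.5083 0.0917 0.117 ] jaw 92.5 tilt 0.03 q7 0.84 F [ 0.3 -0.  -2.1] w 0.0238 gf 45.0
(0.5076, 0.092, 0.076, 92.5) -> [0.0007 0.0004 0.041 ] spin -0.0 or 3.141
[191. 227.] 87 med [0.493 0.278 0.049] rect [493.9 280.3] [20.6 26.7] 85.7 zmax 0.052
[193. 256.] 109 med [0.425 0.261 0.042] rect [424.9 253.9] [ 9.6 78.5] 3.4 zmax 0.044
lip
[193. 256.] 150 med [0.424 0.259 0.041] rect [424.1 259.5] [ 9.3 96.3] 2.5 zmax 0.044
```

View pics/w2.png

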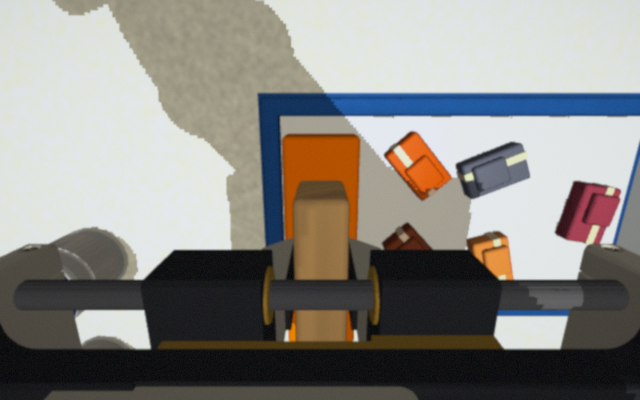

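The scraper hangs square between the lips, behind all the chips. I'll lower it to just above the tile.

{"name": "jog_arm", "arguments": {
  "moves": [
    [0,0,0.02,0],
    [0,0,0.035,0],
    [0,0,0.041,0],
    [0,0,0.043,0],
    [0,0,0.044,0],
    [0,0,0.044,0],
    [0,0,0.044,0]
  ]
}}

```text
clock: 7.0
position: [0.5083, 0.0913, 0.073]
ee_rot: [-0.068, 3.14, -0.0]
force: [0.1, -0.2, -1.6]
width: 0.256
gripper_force: 45.0
```

```bash
python3 - <<'E'
from h import *
plan((.5035,.187,.074,92.5),(.498,.317,.074,92.5),(.4972,.332,.074,92.5))
E
```

```text
t 7.0 p [0.5083 0.0913 0.073 ] jaw 92.5 tilt 0.03 q7 0.78 F [ 0.1 -0.2 -1.6] w 0.0236 gf 45.0
(0.5035, 0.187, 0.074, 92.5) -> [ 0.0007  0.0958 -0.001 ] spin -0.001 or 3.141
(0.498, 0.317, 0.074, 92.5) -> [ 0.0006  0.2259 -0.001 ] spin -0.001 or 3.141
(0.4972, 0.332, 0.074, 92.5) -> [ 0.0008  0.2409 -0.001 ] spin -0.001 or 3.141
```

{"name": "jog_arm", "arguments": {
  "moves": [
    [0,0.01,0,0],
    [0,0.02,0,0],
    [0,0.03,0,0],
    [0,0.04,0,0],
    [0,0.05,0,0],
    [0,0.06,0,0],
    [0,0.07,0,0],
    [0,0.08,0,0],
    [0,0.09,0,0],
    [0,0.1,0,0],
    [0,0.11,0,0],
    [0,0.12,0,0],
    [0,0.13,0,0]
  ]
}}

```text
clock: 8.62
position: [0.5026, 0.2216, 0.0728]
ee_rot: [-0.067, 3.141, -0.001]
force: [1.2, -3.1, 2.9]
width: 0.26
gripper_force: 45.0
```

{"name": "jog_arm", "arguments": {
  "moves": [
    [0,0.01,0,0],
    [0,0.02,0,0],
    [0,0.03,0,0],
    [0,0.04,0,0],
    [0,0.05,0,0],
    [0,0.06,0,0],
    [0,0.07,0,0],
    [0,0.08,0,0],
    [0,0.09,0,0],
    [0,0.1,0,0],
    [0,0.105,0,0],
    [0,0.11,0,0],
    [0,0.11,0,0]
  ]
}}

```text
clock: 10.25
position: [0.4977, 0.3317, 0.0727]
ee_rot: [-0.068, 3.141, 0.001]
force: [0.6, -1.7, 2.5]
width: 0.261
gripper_force: 45.0
```

```bash
python3 - <<'E'
from h import *
d=grab('top');e=grab('wrist')
a=cv2.resize(d['color'][160:290,100:310],None,fx=2.5,fy=2.5);b=cv2.resize(e['color'],(480,300))
o=np.zeros((325+300,525,3),np.uint8);o[:325]=a;o[325:,:480]=b;cv2.imwrite('pics/s3.png',cv2.resize(o,None,fx=.95,fy=.95)[:,:,::-1]);plan()
E
```

```text
t 10.35 p [0.4977 0.3317 0.0728] jaw 92.5 tilt 0.06 q7 0.42 F [ 0.9 -1.3  2.1] w 0.0237 gf 45.0
```

View pics/s3.png

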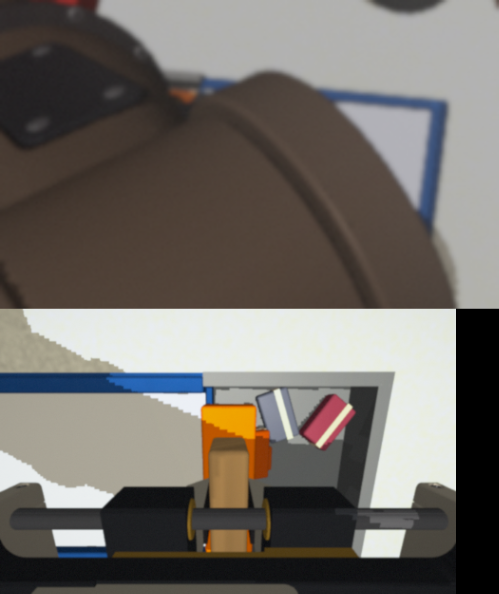

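The wipe looks complete: two chips show in the trough at (280,415) and (328,420), and an orange one sits beside the foot. I lift and back away to check.

{"name": "jog_arm", "arguments": {
  "moves": [
    [0,0,-0.03,0],
    [0,0,-0.07,0],
    [0,0,-0.105,0],
    [0,-0.05,-0.105,0],
    [0,-0.1,-0.105,0],
    [0,-0.16,-0.105,0],
    [0,-0.22,-0.105,0],
    [0,-0.28,-0.105,0],
    [0,-0.34,-0.105,0],
    [0,-0.36,-0.105,0],
    [0,-0.36,-0.105,0]
  ]
}}

```text
clock: 11.72
position: [0.5132, -0.0302, 0.1772]
ee_rot: [0.062, -3.141, -0.001]
force: [-0.5, 1.1, -2.4]
width: 0.255
gripper_force: 45.0
```

```bash
python3 - <<'E'
from m import *
d=grab('top');W=cloud(d);H=hsv(d);Z=W[...,2];h,s,v=H[...,0],H[...,1],H[...,2]
cv2.imwrite('pics/s4.png',cv2.resize(d['color'][160:290,100:310],None,fx=3,fy=3)[:,:,::-1])
import math
c=np.array([.5035,.187])+.19*np.array([-math.sin(.0436),math.cos(.0436)])
m=(Z>.012)&(Z<.08)&(abs(W[...,0]-c[0])<.07)&(abs(W[...,1]-c[1])<.056)
comps(m,W);print(c)
plan((.3805,-.303,.17,-15),(.3805,-.303,.047,-15))
E
```

```text
[166. 206.] 306 med [0.541 0.367 0.024] rect [542.1 368. ] [46.8 44.7] 71.0 zmax 0.034
[166. 230.] 160 med [0.478 0.344 0.031] rect [478.1 349.9] [43.  20.7] 2.1 zmax 0.035
[147. 240.] 395 med [0.447 0.393 0.025] rect [448.7 392.3] [80.7 45.7] 88.7 zmax 0.028
[0.49521862 0.37681944]
t 11.78 p [ 0.5132 -0.0283  0.1774] jaw 92.4 tilt 0.07 q7 1.16 F [-0.7  0.7 -3.2] w 0.0239 gf 45.0
(0.3805, -0.303, 0.17, -15) -> [ 0.1441 -0.2689  0.0071] spin -1.267 or 1.875
(0.3805, -0.303, 0.047, -15) -> [ 0.1441 -0.2691  0.1301] spin -1.267 or 1.875
```

View pics/s4.png

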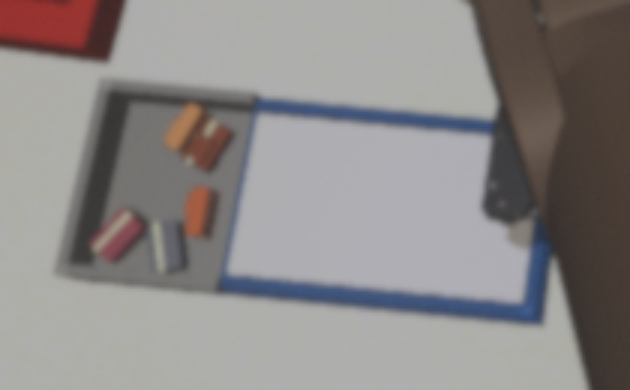

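All five chips lie in the trough (around (200,135), (200,212), (140,240)) and the tile is bare. The scraper goes back to the pad.

{"name": "jog_arm", "arguments": {
  "moves": [
    [0.142,-0.275,0,1.875],
    [0.142,-0.275,0,1.875],
    [0.142,-0.275,0,1.875],
    [0.142,-0.275,0,1.875],
    [0.142,-0.275,0,1.875],
    [0.142,-0.275,0,1.875],
    [0.142,-0.275,0,1.875],
    [0.142,-0.275,0,1.875],
    [0.142,-0.275,0,1.875],
    [0.142,-0.275,0,1.875],
    [0.142,-0.275,0,1.875],
    [0.142,-0.275,0.05,1.875],
    [0.142,-0.275,0.09,1.875],
    [0.142,-0.275,0.1,1.875],
    [0.142,-0.275,0.1,1.875]
  ]
}}

```text
clock: 13.65
position: [0.3839, -0.3089, 0.0779]
ee_rot: [-2.488, -1.917, -0.001]
force: [1.3, -0.2, -0.8]
width: 0.258
gripper_force: 45.0
```

```bash
python3 - <<'E'
from h import *
plan((.383,-.309,.047,-15))
E
```

```text
t 13.65 p [ 0.3839 -0.3089  0.0779] jaw -14.8 tilt 0.04 q7 0.06 F [ 1.3 -0.2 -0.8] w 0.0238 gf 45.0
(0.383, -0.309, 0.047, -15) -> [-0.0003 -0.0009  0.0309] spin 0.004 or -3.138
```

{"name": "jog_arm", "arguments": {
  "moves": [
    [0,0,0.015,0],
    [0,0,0.025,0],
    [0,0,0.029,0],
    [0,0,0.031,0],
    [0,0,0.031,0],
    [0,0,0.031,0],
    [0,0,0.031,0]
  ]
}}

```text
clock: 14.52
position: [0.3834, -0.3096, 0.0468]
ee_rot: [2.492, 1.913, 0.0]
force: [0.1, -0.8, -2.5]
width: 0.256
gripper_force: 45.0
```

{"name": "jog_arm", "arguments": {
  "moves": [
    [0,0,0,0],
    [0,0,0,0],
    [0,0,0,0],
    [0,0,0,0],
    [0,0,0,0],
    [0,0,0,0]
  ],
  "hand": 0.07
}}

```text
clock: 15.28
position: [0.3833, -0.3095, 0.0467]
ee_rot: [2.492, 1.913, -0.0]
force: [-0.8, 0.5, 0.3]
width: 0.76
gripper_force: 0.0
```

{"name": "jog_arm", "arguments": {
  "moves": [
    [0,0,-0.04,0],
    [0,0,-0.09,0],
    [0,0,-0.15,0],
    [0,0,-0.16,0],
    [0,0,-0.16,0]
  ],
  "hand": 0.0918
}}

```text
clock: 15.9
position: [0.3834, -0.3097, 0.207]
ee_rot: [2.491, 1.912, -0.0]
force: [-0.2, 0.4, -0.7]
width: 1.001
gripper_force: 0.0
```

```bash
cat > look.py <<'E'
from m import *
def look():
    d=grab('top');W=cloud(d);H=hsv(d);Z=W[...,2];h,s,v=H[...,0].astype(int),H[...,1],H[...,2]
    print('yel');comps((abs(h-28)<8)&(s>120)&(Z>.06)&(Z<.14),W,mn=80)
    print('blue');comps((abs(h-110)<12)&(s>100)&(Z>.06)&(Z<.14)&(W[...,1]>-.4),W,mn=80)
    print('scr');comps((Z>.05)&(Z<.075)&(abs(W[...,0]-.38)<.12)&(abs(W[...,1]+.3)<.1),W,mn=80)
    return d,W,H
E
python3 - <<'E'
from look import *
look()
plan((.674,-.1055,.2,-80),(.674,-.1055,.05,-80))
E
```

```text
yel
[354. 176.] 320 med [ 0.673 -0.106  0.082] rect [ 672.8 -105.4] [51.2 47.7] 6.4 zmax 0.084
blue
[346. 217.] 353 med [ 0.565 -0.1    0.082] rect [566.1 -99.9] [50.4 49.3] 9.3 zmax 0.084
scr
[423. 306.] 356 med [ 0.384 -0.304  0.065] rect [ 384.5 -305.3] [72.6 24.2] 75.1 zmax 0.068
t 15.95 p [ 0.3828 -0.3093  0.2059] jaw -15.0 tilt 0.06 q7 0.16 F [-0.4  1.  -1.2] w 0.0919 gf 0.0
(0.674, -0.1055, 0.2, -80) -> [0.2722 0.2287 0.0057] spin 1.135 or -2.007
(0.674, -0.1055, 0.05, -80) -> [0.2721 0.2288 0.1557] spin 1.135 or -2.007
```

{"name": "jog_arm", "arguments": {
  "moves": [
    [0.272,0.229,0,1.135],
    [0.272,0.229,0,1.135],
    [0.272,0.229,0,1.135],
    [0.272,0.229,0,1.135],
    [0.272,0.229,0,1.135],
    [0.272,0.229,0,1.135],
    [0.272,0.229,0,1.135],
    [0.272,0.229,0,1.135],
    [0.272,0.229,0.04,1.135],
    [0.272,0.229,0.04,1.135],
    [0.272,0.229,0.04,1.135]
  ]
}}

```text
clock: 17.32
position: [0.6745, -0.1069, 0.1675]
ee_rot: [3.129, 0.273, -0.0]
force: [0.5, -0.4, 1.1]
width: 1.001
gripper_force: 0.0
```

```bash
python3 - <<'E'
from m import *
d=grab('wrist','w5.png');W=cloud(d);Z=W[...,2]
comps((Z>.07)&(Z<.09),W,mn=300)
plan((.6735,-.1055,.047,-80))
E
```

```text
[77. 65.] 2679 med [0.747 0.064 0.08 ] rect [736.1  78.5] [ 26.3 102.8] 63.9 zmax 0.089
[320. 209.] 4246 med [ 0.677 -0.106  0.08 ] rect [ 675.4 -106.9] [54.7 55.1] 0.0 zmax 0.082
[597. 220.] 4499 med [ 0.703 -0.314  0.072] rect [ 695.3 -321.5] [61.5 67.9] 72.4 zmax 0.085
[291. 328.] 2257 med [ 0.572 -0.1    0.081] rect [ 570.1 -100.8] [37.5 55.3] 10.9 zmax 0.082
t 17.38 p [ 0.6751 -0.1067  0.1681] jaw -80.0 tilt 0.08 q7 -1.43 F [ 0.6 -0.2 -0.1] w 0.0919 gf 0.0
(0.6735, -0.1055, 0.047, -80) -> [-0.0015 -0.0015  0.1211] spin -0.001 or 3.141
```

View pics/w5.png

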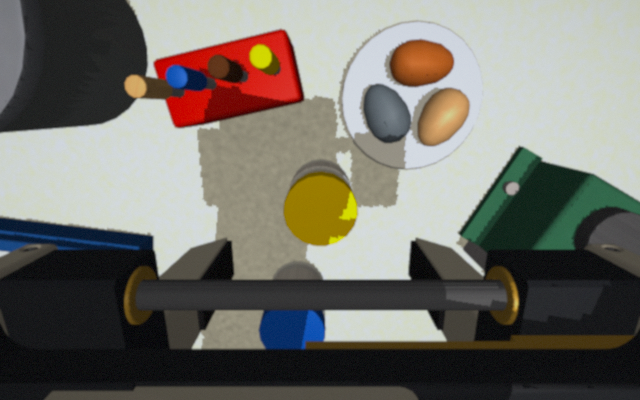

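The yellow lid is centred under the gripper at (320,209), with the pick holder and saucer clear. Descend and grip.

{"name": "jog_arm", "arguments": {
  "moves": [
    [0,0,0.04,0],
    [0,0,0.08,0],
    [0,0,0.11,0],
    [0,0,0.121,0],
    [0,0,0.121,0],
    [0,0,0.121,0]
  ]
}}

```text
clock: 18.12
position: [0.676, -0.1059, 0.0476]
ee_rot: [3.129, 0.274, 0.004]
force: [0.0, -0.4, 0.2]
width: 1.0
gripper_force: 0.0
```

{"name": "jog_arm", "arguments": {
  "moves": [
    [0,0,0,0],
    [0,0,0,0],
    [0,0,0,0],
    [0,0,0,0],
    [0,0,0,0],
    [0,0,0,0]
  ],
  "hand": 0.0,
  "newtons": 40
}}

```text
clock: 18.88
position: [0.6748, -0.1059, 0.0458]
ee_rot: [3.13, 0.274, 0.0]
force: [-0.7, -0.1, 1.5]
width: 0.605
gripper_force: 40.0
```

{"name": "jog_arm", "arguments": {
  "moves": [
    [0,0,-0.05,0],
    [0,0,-0.1,0],
    [0,0,-0.13,0],
    [0,0,-0.13,0],
    [0,0,-0.13,0]
  ]
}}

```text
clock: 19.5
position: [0.6738, -0.1057, 0.174]
ee_rot: [-3.129, -0.274, 0.004]
force: [-0.4, -0.3, -2.6]
width: 0.605
gripper_force: 40.0
```

```bash
python3 - <<'E'
from m import *
# marker: plate front edge from first top image + now
d=dict(np.load('/tmp/top.npz'));W=cloud(d);H=hsv(d);h,s=H[...,0].astype(int),H[...,1]
a=np.radians(-18);ex=np.array([np.cos(a),np.sin(a)]);ey=np.array([-ex[1],ex[0]])
X,Y,Z=W[...,0],W[...,1],W[...,2]
u=X*ex[0]+Y*ex[1];v=Y*ey[1]+X*ey[0]
m=(abs(X-.66)<.12)&(abs(Y+.315)<.1)
pl=m&(Z>.074)&(s<50)&(u<.72);print('plate u',np.percentile(u[pl],[1,5,50,95]).round(4),'v',np.percentile(v[pl],[1,99]).round(4))
low=m&(Z>.02)&(Z<.07)&(s<60)&(u<.705);print('front u,z',np.percentile(u[low],[5,50,95]).round(4))
rd=m&((h<8)|(h>172))&(s>100);
for nm,q in(('stripe',rd&(Z>.069)&(u>.71)),('plunger',rd&(u<.7))): print(nm,q.sum(),np.percentile(u[q],[2,50,98]).round(4),np.percentile(v[q],[2,50,98]).round(4),np.median(Z[q]).round(3))
plan()
E
```

```text
plate u [0.6841 0.6845 0.6895 0.696 ] v [-0.1485 -0.0513]
front u,z [0.6835 0.6849 0.6888]
stripe 45 [0.7118 0.7262 0.7366] [-0.106  -0.1003 -0.0959] 0.074
plunger 48 [0.6716 0.6792 0.6849] [-0.1094 -0.0988 -0.0905] 0.063
t 19.5 p [ 0.6738 -0.1057  0.174 ] jaw -80.0 tilt 0.15 q7 -1.43 F [-0.4 -0.3 -2.6] w 0.0557 gf 40.0
```

```bash
python3 - <<'E'
from h import *
plan((.5492,-.2836,.174,-108),(.5492,-.2836,.049,-108))
E
```

```text
t 19.5 p [ 0.6738 -0.1057  0.174 ] jaw -80.0 tilt 0.15 q7 -1.43 F [-0.4 -0.3 -2.6] w 0.0557 gf 40.0
(0.5492, -0.2836, 0.174, -108) -> [-0.1536  0.1535  0.0003] spin 0.489 or -2.653
(0.5492, -0.2836, 0.049, -108) -> [-0.1533  0.1536  0.1253] spin 0.489 or -2.653
```

{"name": "jog_arm", "arguments": {
  "moves": [
    [-0.153,0.153,0,0.489],
    [-0.153,0.153,0,0.489],
    [-0.153,0.153,0,0.489],
    [-0.153,0.153,0,0.489],
    [-0.153,0.153,0,0.489],
    [-0.153,0.153,0.03,0.489],
    [-0.153,0.153,0.06,0.489],
    [-0.153,0.153,0.09,0.489],
    [-0.153,0.153,0.11,0.489],
    [-0.153,0.153,0.122,0.489],
    [-0.153,0.153,0.125,0.489],
    [-0.153,0.153,0.125,0.489],
    [-0.153,0.153,0.125,0.489]
  ]
}}

```text
clock: 21.12
position: [0.5513, -0.2833, 0.0515]
ee_rot: [3.103, -0.492, 0.002]
force: [0.2, 0.5, -2.3]
width: 0.609
gripper_force: 40.0
```

```bash
python3 - <<'E'
from m import *
d=grab('wrist','w6.png');W=cloud(d);H=hsv(d);h,s=H[...,0].astype(int),H[...,1]
a=np.radians(-18);ex=np.array([np.cos(a),np.sin(a)]);ey=np.array([-ex[1],ex[0]])
u=W[...,0]*ex[0]+W[...,1]*ex[1];v=W[...,0]*ey[0]+W[...,1]*ey[1];Z=W[...,2]
q=((h<8)|(h>172))&(s>100)&(u>.65)&(u<.76)&(abs(v+.1)<.05)
print(q.sum(),np.percentile(u[q],[2,50,98]),np.percentile(v[q],[2,50,98]))
plan((.593,-.2978,.049,-108))
E
```

```text
3565 [0.67307584 0.70275194 0.72135112] [-0.11094924 -0.10198295 -0.09260206]
t 21.18 p [ 0.5512 -0.2832  0.0516] jaw -108.0 tilt 0.08 q7 -1.56 F [ 0.3 -0.4 -2.7] w 0.0556 gf 40.0
(0.593, -0.2978, 0.049, -108) -> [0.0442 0.0009 0.0026] spin -0.0 or 3.141
```

View pics/w6.png

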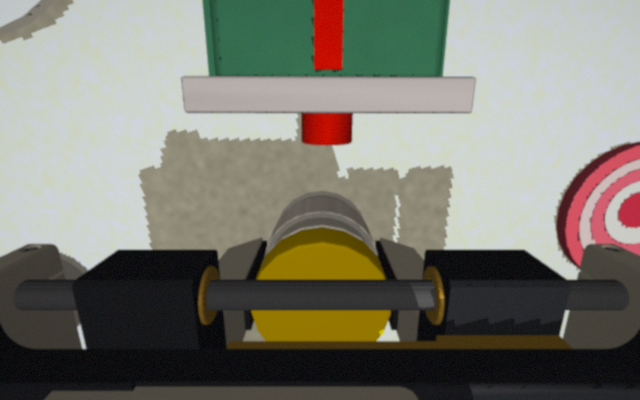

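The jar at (320,290) is lined up with the plunger at (327,128), and the plate is square to it. I press forward while watching the force.

{"name": "jog_arm", "arguments": {
  "moves": [
    [0.01,0.002,0.002,0],
    [0.02,0.002,0.002,0],
    [0.028,0.002,0.002,0],
    [0.034,0.002,0.002,0],
    [0.038,0.002,0.002,0],
    [0.041,0.002,0.002,0],
    [0.044,0.002,0.002,0],
    [0.046,0.002,0.002,0],
    [0.046,0.002,0.002,0]
  ]
}}

```text
clock: 22.3
position: [0.5927, -0.2987, 0.0484]
ee_rot: [-3.102, 0.492, 0.004]
force: [-5.1, 0.8, 1.0]
width: 0.604
gripper_force: 40.0
```

```bash
python3 - <<'E'
from h import *
plan((.593,-.2978,.049,-108))
E
```

```text
t 22.3 p [ 0.5927 -0.2987  0.0484] jaw -108.0 tilt 0.14 q7 -1.56 F [-5.1  0.8  1. ] w 0.0556 gf 40.0
(0.593, -0.2978, 0.049, -108) -> [-0.     -0.001  -0.0006] spin -0.0 or 3.141
```

{"name": "jog_arm", "arguments": {
  "moves": [
    [0.002,0,0,0],
    [0.004,0,0,0],
    [0.005,0,0,0],
    [0.005,0,0,0]
  ]
}}

```text
clock: 22.8
position: [0.5939, -0.2992, 0.0479]
ee_rot: [-3.101, 0.492, 0.015]
force: [-17.4, 6.8, 8.4]
width: 0.607
gripper_force: 40.0
```

{"name": "jog_arm", "arguments": {
  "moves": [
    [0,0,-0.001,0],
    [0,0,-0.001,0],
    [0,0,-0.001,0],
    [0,0,-0.001,0],
    [0,0,-0.001,0],
    [0,0,-0.001,0],
    [0,0,-0.001,0],
    [0,0,-0.001,0],
    [0,0,-0.001,0],
    [0,0,-0.001,0],
    [0,0,-0.001,0],
    [0,0,-0.001,0],
    [0,0,-0.001,0],
    [0,0,-0.001,0],
    [0,0,-0.001,0],
    [0,0,-0.001,0],
    [0,0,-0.001,0],
    [0,0,-0.001,0],
    [0,0,-0.001,0],
    [0,0,-0.001,0]
  ]
}}

```text
clock: 25.3
position: [0.5938, -0.2992, 0.0481]
ee_rot: [-3.101, 0.492, 0.015]
force: [-15.3, 6.6, 1.7]
width: 0.607
gripper_force: 40.0
```

```bash
python3 - <<'E'
from m import *
d=grab('wrist','w7.png');d2=grab('scene');cv2.imwrite('pics/s7.png',np.hstack([cv2.resize(d['color'],(400,300)),cv2.resize(d2['color'][180:330,150:350],(400,300))])[:,:,::-1])
plan()
E
```

```text
t 25.4 p [ 0.5938 -0.2992  0.0481] jaw -108.0 tilt 0.56 q7 -1.56 F [-15.1   5.8   0.6] w 0.0557 gf 40.0
```

View pics/s7.png

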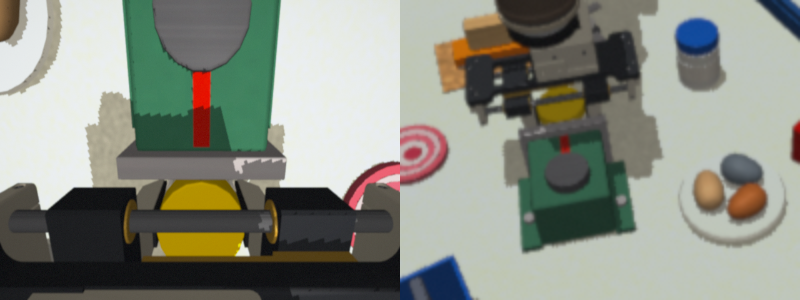

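The yellow jar sits square against the plate in both views with the plunger hidden, and the press is about 16 N. I'll hold a little longer for margin, then back off and lift.

{"name": "jog_arm", "arguments": {
  "moves": [
    [0,0,0,0],
    [0,0,0,0],
    [0,0,0,0],
    [0,0,0,0],
    [0,0,0,0],
    [0,0,0,0],
    [0,0,0,0],
    [0,0,0,0]
  ]
}}

```text
clock: 26.4
position: [0.5938, -0.2992, 0.0481]
ee_rot: [-3.101, 0.492, 0.015]
force: [-15.0, 5.5, 1.2]
width: 0.603
gripper_force: 40.0
```

{"name": "jog_arm", "arguments": {
  "moves": [
    [-0.02,0,0,0],
    [-0.05,0,0,0],
    [-0.06,0,-0.04,0],
    [-0.06,0,-0.1,0],
    [-0.06,0,-0.13,0],
    [-0.06,0,-0.13,0]
  ]
}}

```text
clock: 27.15
position: [0.5436, -0.2831, 0.1827]
ee_rot: [3.101, -0.492, 0.01]
force: [0.8, -0.0, -3.7]
width: 0.606
gripper_force: 40.0
```

```bash
python3 - <<'E'
from look import *
import math
look()
c=np.array([.5035,.187]);a=math.radians(2.5)
def T(x,y): return c+[x*math.cos(a)-y*math.sin(a),x*math.sin(a)+y*math.cos(a)]
print(T(0,.055),T(0,-.055))
plan((*T(0,.055),.178,-87),(*T(0,.055),.079,-87))
E
```

```text
yel
blue
[346. 217.] 353 med [ 0.565 -0.1    0.082] rect [ 565.9 -100. ] [50.1 48.8] 7.3 zmax 0.084
scr
[424. 307.] 387 med [ 0.383 -0.308  0.065] rect [ 383.4 -309. ] [79.5 24.1] 75.0 zmax 0.068
[0.50110093 0.24194765] [0.50589907 0.13205235]
t 27.2 p [ 0.5423 -0.2825  0.1804] jaw -108.0 tilt 0.16 q7 -1.54 F [-0.2  0.5 -3.8] w 0.0556 gf 40.0
(np.float64(0.5011009336949065), np.float64(0.24194765218700218), 0.178, -87) -> [-0.2013 -0.486   0.0017] spin -0.367 or 2.775
(np.float64(0.5011009336949065), np.float64(0.24194765218700218), 0.079, -87) -> [-0.2016 -0.486   0.1007] spin -0.367 or 2.775
```

{"name": "jog_arm", "arguments": {
  "moves": [
    [-0.201,-0.486,0,-0.838],
    [-0.201,-0.486,0,-0.838],
    [-0.201,-0.486,0,-0.838],
    [-0.201,-0.486,0,-0.838],
    [-0.201,-0.486,0,-0.838],
    [-0.201,-0.486,0,-0.838],
    [-0.201,-0.486,0,-0.838],
    [-0.201,-0.486,0,-0.838],
    [-0.201,-0.486,0,-0.838],
    [-0.201,-0.486,0,-0.838],
    [-0.201,-0.486,0,-0.838],
    [-0.201,-0.486,0.04,-0.838],
    [-0.201,-0.486,0.08,-0.838],
    [-0.201,-0.486,0.094,-0.838],
    [-0.201,-0.486,0.094,-0.838],
    [-0.201,-0.486,0.094,-0.838]
  ]
}}

```text
clock: 29.2
position: [0.5016, 0.2424, 0.0871]
ee_rot: [-3.034, -0.812, -0.003]
force: [0.8, -0.1, -2.7]
width: 0.601
gripper_force: 40.0
```

```bash
python3 - <<'E'
from h import *
plan((.5011,.242,.0765,-60))
E
```

```text
t 29.2 p [0.5016 0.2424 0.0871] jaw -60.0 tilt 0.12 q7 -1.85 F [ 0.8 -0.1 -2.7] w 0.0553 gf 40.0
(0.5011, 0.242, 0.0765, -60) -> [-0.0007  0.0001  0.0106] spin -0.0 or 3.141
```

{"name": "jog_arm", "arguments": {
  "moves": [
    [0,0,0.004,0],
    [0,0,0.008,0],
    [0,0,0.01,0],
    [0,0,0.011,0],
    [0,0,0.011,0],
    [0,0,0.011,0]
  ]
}}

```text
clock: 29.95
position: [0.5007, 0.2421, 0.0757]
ee_rot: [3.034, 0.813, 0.001]
force: [-3.3, -3.4, 10.0]
width: 0.608
gripper_force: 40.0
```

Contact with the tile is clear at about 10 N. I'll ease up slightly and release.

{"name": "jog_arm", "arguments": {
  "moves": [
    [0,0,-0.001,0],
    [0,0,-0.001,0],
    [0,0,-0.001,0],
    [0,0,-0.001,0],
    [0,0,-0.001,0],
    [0,0,-0.001,0]
  ],
  "hand": 0.0918
}}

```text
clock: 30.7
position: [0.5006, 0.2421, 0.0756]
ee_rot: [3.034, 0.813, -0.0]
force: [0.4, -0.2, 1.0]
width: 0.996
gripper_force: 0.0
```

{"name": "jog_arm", "arguments": {
  "moves": [
    [0,0,-0.03,0],
    [0,0,-0.08,0],
    [0,0,-0.11,0],
    [0,-0.06,-0.11,0],
    [0,-0.1,-0.11,0],
    [0,-0.1,-0.11,0]
  ]
}}

```text
clock: 31.45
position: [0.4481, 0.3323, 0.1861]
ee_rot: [-3.03, -0.822, 0.0]
force: [0.2, 0.3, -0.3]
width: 1.001
gripper_force: 0.0
```

```bash
python3 - <<'E'
from look import *
look()
plan((.566,-.1,.18,-90),(.566,-.1,.0475,-90))
E
```

```text
yel
[198. 222.] 407 med [0.5   0.241 0.112] rect [499.4 241.6] [52.2 50.4] 81.2 zmax 0.114
blue
[346. 217.] 354 med [ 0.565 -0.1    0.082] rect [566.1 -99.9] [50.3 48.7] 6.4 zmax 0.084
scr
[424. 307.] 389 med [ 0.383 -0.308  0.065] rect [ 383.2 -309.3] [80.1 24.1] 75.2 zmax 0.068
t 31.5 p [0.4496 0.3301 0.1858] jaw -59.8 tilt 0.02 q7 -1.98 F [ 0.1 -1.2 -0.1] w 0.0922 gf 0.0
(0.566, -0.1, 0.18, -90) -> [-0.1157  0.4303  0.0056] spin 0.527 or -2.615
(0.566, -0.1, 0.0475, -90) -> [-0.1157  0.4303  0.1381] spin 0.527 or -2.615
```

{"name": "jog_arm", "arguments": {
  "moves": [
    [-0.116,0.43,0,0.527],
    [-0.116,0.43,0,0.527],
    [-0.116,0.43,0,0.527],
    [-0.116,0.43,0,0.527],
    [-0.116,0.43,0,0.527],
    [-0.116,0.43,0,0.527],
    [-0.116,0.43,0,0.527],
    [-0.116,0.43,0,0.527],
    [-0.116,0.43,0,0.527],
    [-0.116,0.43,0.02,0.527],
    [-0.116,0.43,0.02,0.527],
    [-0.116,0.43,0.02,0.527]
  ]
}}

```text
clock: 33.0
position: [0.5652, -0.1004, 0.1663]
ee_rot: [-3.141, 0.002, -0.0]
force: [0.7, 0.6, 0.7]
width: 0.999
gripper_force: 0.0
```

```bash
python3 - <<'E'
from m import *
d=grab('wrist');W=cloud(d);Z=W[...,2]
comps((Z>.07)&(Z<.09)&(abs(W[...,0]-.566)<.1)&(abs(W[...,1]+.1)<.12),W,mn=300)
plan((.567,-.1005,.0475,-90))
E
```

```text
[321. 208.] 4282 med [ 0.569 -0.101  0.081] rect [ 567.2 -102.1] [55.1 54.8] 89.0 zmax 0.082
t 33.05 p [ 0.5655 -0.1007  0.1664] jaw -90.1 tilt 0.04 q7 -1.59 F [-0.2 -0.2 -0.1] w 0.0921 gf 0.0
(0.567, -0.1005, 0.0475, -90) -> [ 0.0014 -0.0002  0.1189] spin -0.002 or 3.14
```

{"name": "jog_arm", "arguments": {
  "moves": [
    [0.001,0,0.04,0],
    [0.001,0,0.08,0],
    [0.001,0,0.11,0],
    [0.001,0,0.12,0],
    [0.001,0,0.12,0],
    [0.001,0,0.12,0]
  ]
}}

```text
clock: 33.8
position: [0.5673, -0.1017, 0.0472]
ee_rot: [3.141, -0.005, 0.004]
force: [0.1, -0.2, 0.2]
width: 1.002
gripper_force: 0.0
```

{"name": "jog_arm", "arguments": {
  "moves": [
    [0,0,0,0],
    [0,0,0,0],
    [0,0,0,0],
    [0,0,0,0],
    [0,0,0,0],
    [0,0,0,0]
  ],
  "hand": 0.0,
  "newtons": 40
}}

```text
clock: 34.55
position: [0.5662, -0.1016, 0.0458]
ee_rot: [3.142, -0.005, 0.0]
force: [-0.7, 0.6, 1.5]
width: 0.605
gripper_force: 40.0
```

{"name": "jog_arm", "arguments": {
  "moves": [
    [0,0,-0.05,0],
    [0,0,-0.1,0],
    [0,0,-0.12,0],
    [0,0,-0.12,0]
  ]
}}

```text
clock: 35.05
position: [0.5669, -0.1018, 0.1669]
ee_rot: [3.141, -0.005, 0.004]
force: [-0.4, 0.3, -3.5]
width: 0.606
gripper_force: 40.0
```

```bash
python3 - <<'E'
from h import *
plan((.5492,-.2836,.165,-108),(.5492,-.2836,.049,-108))
E
```

```text
t 35.05 p [ 0.5669 -0.1018  0.1669] jaw -90.2 tilt 0.15 q7 -1.59 F [-0.4  0.3 -3.5] w 0.0558 gf 40.0
(0.5492, -0.2836, 0.165, -108) -> [-0.0171  0.1819  0.0019] spin 0.311 or -2.831
(0.5492, -0.2836, 0.049, -108) -> [-0.0174  0.1818  0.1179] spin 0.311 or -2.831
```

{"name": "jog_arm", "arguments": {
  "moves": [
    [-0.017,0.182,0,0.311],
    [-0.017,0.182,0,0.311],
    [-0.017,0.182,0,0.311],
    [-0.017,0.182,0,0.311],
    [-0.017,0.182,0.03,0.311],
    [-0.017,0.182,0.06,0.311],
    [-0.017,0.182,0.09,0.311],
    [-0.017,0.182,0.11,0.311],
    [-0.017,0.182,0.117,0.311],
    [-0.017,0.182,0.117,0.311],
    [-0.017,0.182,0.117,0.311]
  ]
}}

```text
clock: 36.42
position: [0.549, -0.2836, 0.0491]
ee_rot: [3.103, -0.491, 0.001]
force: [-0.7, -0.5, -2.1]
width: 0.606
gripper_force: 40.0
```

```bash
python3 - <<'E'
from h import *
plan((.593,-.2985,.049,-108))
E
```

```text
t 36.42 p [ 0.549  -0.2836  0.0491] jaw -108.0 tilt 0.05 q7 -1.56 F [-0.7 -0.5 -2.1] w 0.0558 gf 40.0
(0.593, -0.2985, 0.049, -108) -> [0.0465 0.0006 0.0001] spin 0.0 or -3.142
```

{"name": "jog_arm", "arguments": {
  "moves": [
    [0.01,0.001,0,0],
    [0.02,0.001,0,0],
    [0.029,0.001,0,0],
    [0.036,0.001,0,0],
    [0.04,0.001,0,0],
    [0.043,0.001,0,0],
    [0.046,0.001,0,0],
    [0.048,0.001,0,0],
    [0.05,0.001,0,0],
    [0.051,0.001,0,0],
    [0.051,0.001,0,0]
  ]
}}

```text
clock: 37.8
position: [0.5934, -0.2992, 0.0481]
ee_rot: [-3.102, 0.492, 0.011]
force: [-12.3, 5.4, 5.8]
width: 0.607
gripper_force: 40.0
```

{"name": "jog_arm", "arguments": {
  "moves": [
    [0.001,0,-0.001,0],
    [0.0015,0,-0.001,0],
    [0.0015,0,-0.001,0],
    [0.0015,0,-0.001,0],
    [0.0015,0,-0.001,0],
    [0.0015,0,-0.001,0],
    [0.0015,0,-0.001,0],
    [0.0015,0,-0.001,0],
    [0.0015,0,-0.001,0],
    [0.0015,0,-0.001,0],
    [0.0015,0,-0.001,0],
    [0.0015,0,-0.001,0],
    [0.0015,0,-0.001,0],
    [0.0015,0,-0.001,0],
    [0.0015,0,-0.001,0],
    [0.0015,0,-0.001,0],
    [0.0015,0,-0.001,0],
    [0.0015,0,-0.001,0],
    [0.0015,0,-0.001,0],
    [0.0015,0,-0.001,0]
  ]
}}

```text
clock: 40.3
position: [0.5934, -0.2992, 0.0482]
ee_rot: [-3.101, 0.492, 0.015]
force: [-15.6, 6.7, 3.4]
width: 0.602
gripper_force: 40.0
```

{"name": "jog_arm", "arguments": {
  "moves": [
    [0,0,0,0],
    [0,0,0,0],
    [0,0,0,0],
    [0,0,0,0],
    [0,0,0,0],
    [0,0,0,0],
    [0,0,0,0],
    [0,0,0,0],
    [0,0,0,0],
    [0,0,0,0]
  ]
}}

```text
clock: 41.55
position: [0.5934, -0.2992, 0.0482]
ee_rot: [-3.101, 0.492, 0.015]
force: [-15.9, 6.3, 3.4]
width: 0.601
gripper_force: 40.0
```

{"name": "jog_arm", "arguments": {
  "moves": [
    [-0.02,0,0,0],
    [-0.05,0,0,0],
    [-0.06,0,-0.04,0],
    [-0.06,0,-0.1,0],
    [-0.06,0,-0.13,0],
    [-0.06,0,-0.13,0],
    [-0.06,0,-0.13,0]
  ]
}}

```text
clock: 42.42
position: [0.5406, -0.282, 0.1784]
ee_rot: [-3.103, 0.492, 0.002]
force: [-0.4, -0.6, -3.0]
width: 0.606
gripper_force: 40.0
```

```bash
python3 - <<'E'
from look import *
look()
plan((.506,.132,.178,-60),(.506,.132,.087,-60))
E
```

```text
yel
[199. 222.] 380 med [0.5   0.24  0.112] rect [500.2 239.9] [51.1 48. ] 72.6 zmax 0.114
blue
scr
[424. 307.] 388 med [ 0.383 -0.308  0.065] rect [ 383.5 -308.7] [79.8 24.2] 75.3 zmax 0.068
t 42.48 p [ 0.5403 -0.2819  0.178 ] jaw -108.0 tilt 0.14 q7 -1.54 F [ 0.1  1.  -3.3] w 0.0556 gf 40.0
(0.506, 0.132, 0.178, -60) -> [-0.1606 -0.383   0.0004] spin -0.838 or 2.304
(0.506, 0.132, 0.087, -60) -> [-0.1604 -0.383   0.0914] spin -0.838 or 2.304
```

{"name": "jog_arm", "arguments": {
  "moves": [
    [-0.16,-0.383,0,-0.838],
    [-0.16,-0.383,0,-0.838],
    [-0.16,-0.383,0,-0.838],
    [-0.16,-0.383,0,-0.838],
    [-0.16,-0.383,0,-0.838],
    [-0.16,-0.383,0,-0.838],
    [-0.16,-0.383,0,-0.838],
    [-0.16,-0.383,0,-0.838],
    [-0.16,-0.383,0,-0.838],
    [-0.16,-0.383,0,-0.838],
    [-0.16,-0.383,0.04,-0.838],
    [-0.16,-0.383,0.08,-0.838],
    [-0.16,-0.383,0.092,-0.838],
    [-0.16,-0.383,0.092,-0.838],
    [-0.16,-0.383,0.092,-0.838]
  ]
}}

```text
clock: 44.35
position: [0.5084, 0.1317, 0.0891]
ee_rot: [-3.035, -0.813, -0.003]
force: [0.9, 0.7, -2.8]
width: 0.603
gripper_force: 40.0
```

```bash
python3 - <<'E'
from h import *
plan((.506,.132,.0765,-60))
E
```

```text
t 44.35 p [0.5084 0.1317 0.0891] jaw -60.0 tilt 0.13 q7 -1.65 F [ 0.9  0.7 -2.8] w 0.0555 gf 40.0
(0.506, 0.132, 0.0765, -60) -> [-0.002  -0.0015  0.0126] spin -0.0 or 3.141
```

{"name": "jog_arm", "arguments": {
  "moves": [
    [0,0,0.004,0],
    [0,0,0.008,0],
    [0,0,0.01,0],
    [0,0,0.011,0],
    [0,0,0.012,0],
    [0,0,0.012,0]
  ]
}}

```text
clock: 45.1
position: [0.5074, 0.1316, 0.0758]
ee_rot: [3.034, 0.813, 0.0]
force: [0.0, 0.1, -2.2]
width: 0.603
gripper_force: 40.0
```

{"name": "jog_arm", "arguments": {
  "moves": [
    [0,0,0.0005,0],
    [0,0,0.001,0],
    [0,0,0.001,0]
  ]
}}

```text
clock: 45.48
position: [0.5075, 0.1316, 0.0757]
ee_rot: [3.034, 0.813, 0.001]
force: [-4.1, -2.6, 12.5]
width: 0.607
gripper_force: 40.0
```

{"name": "jog_arm", "arguments": {
  "moves": [
    [0,0,-0.001,0],
    [0,0,-0.001,0],
    [0,0,-0.001,0],
    [0,0,-0.001,0],
    [0,0,-0.001,0],
    [0,0,-0.001,0]
  ],
  "hand": 0.0918
}}

```text
clock: 46.22
position: [0.5074, 0.1315, 0.0757]
ee_rot: [-3.034, -0.813, 0.0]
force: [-0.2, 0.3, 0.6]
width: 0.996
gripper_force: 0.0
```

{"name": "jog_arm", "arguments": {
  "moves": [
    [0,0,-0.03,0],
    [0,0,-0.08,0],
    [0,0,-0.13,0],
    [0,0.06,-0.14,0],
    [0,0.12,-0.14,0],
    [0,0.18,-0.14,0],
    [0,0.24,-0.14,0],
    [0,0.3,-0.14,0],
    [0,0.3,-0.14,0],
    [0,0.3,-0.14,0]
  ]
}}

```text
clock: 47.48
position: [0.6571, -0.1277, 0.2153]
ee_rot: [-3.033, -0.813, 0.001]
force: [0.1, 0.1, -0.8]
width: 0.998
gripper_force: 0.0
```

```bash
python3 - <<'E'
from look import *
d,W,H=look();cv2.imwrite('pics/f.png',d['color'][:,:,::-1])
plan()
E
```

```text
yel
[199. 222.] 363 med [0.5   0.239 0.112] rect [500.2 239.8] [50.2 46.1] 72.3 zmax 0.114
blue
[245. 225.] 383 med [0.507 0.13  0.112] rect [507.  130.7] [50.7 48.6] 55.4 zmax 0.114
scr
t 47.52 p [ 0.657  -0.1268  0.2155] jaw -59.9 tilt 0.07 q7 -1.08 F [-0.1 -0.3  0.4] w 0.0917 gf 0.0
```

View pics/f.png

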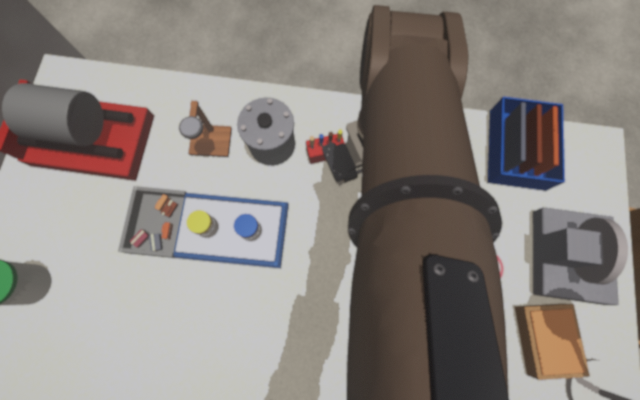

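Both jars stand on the tile at (199,222) and (245,225), and the chips are in the trough. The arm hides the scraper from above, so I'll check it through the scene camera.

```bash
python3 - <<'E'
from m import *
d=grab('scene');W=cloud(d);Z=W[...,2]
comps((Z>.05)&(Z<.07)&(abs(W[...,0]-.38)<.15)&(abs(W[...,1]+.3)<.12),W,mn=40)
E
```

```text
[197. 191.] 269 med [ 0.389 -0.312  0.061] rect [ 384.9 -312. ] [79.9 27.4] 74.7 zmax 0.064
```

The scraper stands on its pad about 3 mm from where I left it, so I hand in.

```bash
python3 -c "
from cell import arm
print(arm.sign_off())"
```

```text
the job is handed in; nothing more can be done
None
```

I handed the job in at about 48 s: all five chips are in the trough, the yellow and blue jars (red was absent) were each pressed for over 3 s and stand on the tile, and the scraper is back on its pad; the hand-in gave no verdict.

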